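# Pack a sprung clamp with slotted shims and hold it shut

### The arm

A 6-joint arm with a two-finger parallel gripper is mounted at the origin on a cart in front of the work surface, level with it; the furniture and walls round the work are solid. World frame = base frame: x ahead of the robot, y to its left, z up, the work surface at z = 0. Lengths are in m, angles in degrees, forces in N, time in s.
With the tool pointing down it reaches from about 0.325 to 0.9 m from the base axis. Payload 6.1 kg.
Tool frame: the origin (TCP) lies midway between the tips of the shut fingers; the grasp point (between the pads) lies 19 mm behind it (arm.pinch_z is the distance from the TCP to the grasp point, in m); z points along the fingers, y is the line along which they close (so a half turn about z gives the same grasp; the last joint's range is limited). The gripper opens to 87 mm and grips with 3 to 60 N. Pads are 19 mm wide; open, the fingers measure 117 mm over their backs; the gripper's body (75 mm by 190 mm) begins 51 mm behind the grasp point.
Start: joints at [64.91, 12.628, 87.462, -0, 79.91, -7.225], TCP at [0.192, 0.595, 0.223] pointing down, gripper open.
Joint ranges: [-170.65, 170.65], [-52.31, 119.04], [5.05, 147.46], [-71.25, 251.25], [11.57, 151.72], [-153.62, 153.62]. Speed limits (degrees/s): [147.25, 147.25, 172.46, 180, 180, 180].

### API

Orientations are given as a 3x3 rotation matrix whose columns are the frame's x, y, z axes.
In Python, from station import arm gives the robot as it stands. The module is installed in compiled form; this text tells all that it offers.
- The arm moves only by the tool send_path, called after "Request:" in YAML: its name, and indented under it one key for each argument. Schema: {"type":"object","properties":{"motion":{"type":"array","items":{"type":"array","items":{"type":"array","items":{"type":"number"},"minItems":6,"maxItems":6},"minItems":1,"maxItems":10},"minItems":1,"maxItems":1},"aperture":{"type":"number"},"grip_force":{"type":"number"},"only":{"type":"string"},"quiet":{"type":"boolean"},"lines":{"type":"string"}},"required":["motion"],"additionalProperties":false}. motion is a list that holds a single list of rows (three levels of brackets), with 1 to 10 rows, each of 6 numbers: dx, dy, dz in m, then a rotation vector rx, ry, rz in degrees; each row shifts and turns the commanded pose from where the row before left it, along the tool's axes as they then stand; what a row does not reach is not made up. A row lasts 1/10 s, in which the tool goes at most 0.05 m and 8.59 degrees, less where a joint would pass 70% of its speed; a pose out of reach is approached as far as the arm can. aperture is the opening from 0.0 (shut) to 1.0 (fully open), set as the call begins (left out keeps the last). The fingers move at their own pace and stop on an object; grip_force is the grip in N (left out, the last holds). Time passes only in rows, so rows that do not move let the fingers close. The tool returns the time, the measured TCP pose, the force, the opening and the grip force at its end. only (a regular expression) keeps the lines of the reply that match it, lines (a string "A,B") keeps lines A to B, and quiet returns only ok. Input that does not fit is refused with a message, and nothing moves.
- arm.get_state(): the state, without advancing time (a new reading comes with each control period).
- arm.camera(name): name is "side" or "top"; returns (picture, depth): 480x640x3 uint8, blue, green, red; 480x640 float32, m along the optical axis (not along the pixel's ray), 0 where there is no reading.
- arm.camera_info(name): a dict with "camera_matrix" (3x3 intrinsics, pixels), "world_to_cam" (4x4, takes a point from world to camera coordinates). Camera axes: x right, y down, z forward; pixel columns grow to the right and rows downward; lengths in m; the calibration is good to about 2 mm. A picture is of the moment at which its call begins. camera_info takes no time and is no camera call.
- arm.hand_in(): hands the job in; it is judged then, once.
The state is a dict: "time": time; "q": joint angles; "dq": joint speeds; "tau": joint torques, N m; "position": TCP position; "orientation": TCP orientation; "ft_force": force on the tool from outside, world axes, zero at the start; "moment": the same for the moment, N m; "gripper_width": opening from 0.0 (shut) to 1.0 (fully open); "grasp_force": force on a finger pad.
Only numpy, scipy, OpenCV 4.12 (cv2) and the standard library are available. Lean on these libraries where they do the work, as an engineer would, in place of code of your own. Each camera call takes 0.05 s, during which the arm holds its last target. There are 200 camera calls.

### The job

The clamp's sliding jaw runs out of travel before it reaches the stop, so take slotted shims from the rack and stand them side by side over the rod between jaw and stop, one after another, until the jaw bites firmly on them when you squeeze jaw and stop together; use no more shims than that takes. Finish while still holding the jaw squeezed shut on the stack, with every shim in the clamp standing square on the bed, and leave the other things on the table alone.

Things in the scene. Friction and masses are not known exactly. Their poses are not given: they have to be found in the camera images.
- clamp_bed (a point): Fixed clamp: grey bed 60 (x) by 138 mm (y), 12 mm thick; this point: on the bed's top face, on its middle line, bed from y = -74 to 64 mm, z up. It closes along its own y. An 8 mm guide rod, which the shims straddle, runs along y over the middle line, axis 14 mm above the bed top. A spring housing, 24 mm high above the bed, stands at y = -73 to -59 mm.
- jaw_face (a point): Middle of the sliding jaw's gripping face, 60 mm above the bed top; axes as clamp_bed, face looks to +y. Jaw: upright plate 30 mm wide (x), 7 mm thick (y from -7 to 0 of this point), 75 mm high above the bed; foot 8 mm high, reaching 22 mm behind the face. A spring pushes it back open (2 N open, 4 N fully forward) when let go.
- jaw (a joint): Travel of the sliding jaw in m: 0 = sprung fully open (as at the start), grows as the jaw moves along +y towards the stop; it runs against a hard end at 0.024, short of the stop.
- stop_face (a point): Middle of the fixed stop's gripping face, 60 mm above the bed top; axes as clamp_bed, face looks to -y at the jaw. Plate 30 mm wide, 7 mm thick (y from 0 to 7 of this point), 75 mm high above the bed; foot 8 mm high, 22 mm to behind. Bolted at a varying place: faces are 30 to 46 mm apart with the jaw open, 6 to 22 mm with it fully forward.
- rack: Fixed wooden shim rack on the paper pile, 40 (x) by 110 mm (y). Origin: centre of its underside. Four slots, 15 mm wide, at y = -36, -12, 12, 36 mm between ribs 30 mm wide (x) and 20 mm high; shims stand in them on a floor 16 mm above the origin, astride a rail 11 mm wide and 14 mm high along y. Shims lift straight up.
- shim_0: Slotted steel shim, one of four alike: upright plate 46 mm wide (x), 12 mm thick (y), 60 mm high, about 0.16 kg, with an open slot 16 mm wide and 24 mm high up the middle from below. Origin: centre of its underside. Stands by itself on its two legs. Starts in the rack at rack y = -36 mm.
- shim_1: Slotted steel shim, one of four alike: upright plate 46 mm wide (x), 12 mm thick (y), 60 mm high, about 0.16 kg, with an open slot 16 mm wide and 24 mm high up the middle from below. Origin: centre of its underside. Stands by itself on its two legs. Starts in the rack at rack y = -12 mm.
- shim_2: Slotted steel shim, one of four alike: upright plate 46 mm wide (x), 12 mm thick (y), 60 mm high, about 0.16 kg, with an open slot 16 mm wide and 24 mm high up the middle from below. Origin: centre of its underside. Stands by itself on its two legs. Starts in the rack at rack y = 12 mm.
- shim_3: Slotted steel shim, one of four alike: upright plate 46 mm wide (x), 12 mm thick (y), 60 mm high, about 0.16 kg, with an open slot 16 mm wide and 24 mm high up the middle from below. Origin: centre of its underside. Stands by itself on its two legs. Starts in the rack at rack y = 36 mm.
- spacer: Bystander: plain aluminium spacer, 28 mm across, 22 high (mm). Origin: centre of its underside.
- bush: Bystander: stepped brass bush, 26 mm across, 24 high (mm). Origin: centre of its underside.
- tape_roll: Bystander: small roll of tape, 60 mm across, 19 high (mm). Origin: centre of its underside.
- hex_key: Bystander: hex key, 42 x 111 x 7 (mm). Origin: centre of its underside.
- cup: Bystander: small white cup, 64 mm across, 65 high (mm). Origin: centre of its underside.
- knob_spare: Bystander: black lobed knob, 40 mm across, 21 high (mm). Origin: centre of its underside.

How it is judged (in metres and radians):
On the way:
1. a first shim stands in the gap on the clamp's bed, let go ((((x of shim_0 in the frame of clamp_bed between -0.008 and 0.008 m and y of shim_0 in the frame of clamp_bed between -0.03 and 0.06 m and z of shim_0 in the frame of clamp_bed between -0.004 and 0.004 m and angle between shim_0's own z axis and vertical below 0.1 rad) and contact force between the fingers and shim_0 below 0.1 N) or ((x of shim_1 in the frame of clamp_bed between -0.008 and 0.008 m and y of shim_1 in the frame of clamp_bed between -0.03 and 0.06 m and z of shim_1 in the frame of clamp_bed between -0.004 and 0.004 m and angle between shim_1's own z axis and vertical below 0.1 rad) and contact force between the fingers and shim_1 below 0.1 N) or ((x of shim_2 in the frame of clamp_bed between -0.008 and 0.008 m and y of shim_2 in the frame of clamp_bed between -0.03 and 0.06 m and z of shim_2 in the frame of clamp_bed between -0.004 and 0.004 m and angle between shim_2's own z axis and vertical below 0.1 rad) and contact force between the fingers and shim_2 below 0.1 N) or ((x of shim_3 in the frame of clamp_bed between -0.008 and 0.008 m and y of shim_3 in the frame of clamp_bed between -0.03 and 0.06 m and z of shim_3 in the frame of clamp_bed between -0.004 and 0.004 m and angle between shim_3's own z axis and vertical below 0.1 rad) and contact force between the fingers and shim_3 below 0.1 N))), for 0.2 s.
At the end, for the whole second after the job is handed in: Fingers press the jaw, the jaw presses a shim and a shim presses the stop, each over 6 N; the jaw is more than 10.8 mm forward (a shim too many prevents it); every shim within 100 mm of the bed centre stands on the bed (4 mm), upright (0.1 rad), within 8 mm of the rod line ((contact force between jaw and shim_0 above 6 N or contact force between jaw and shim_1 above 6 N or contact force between jaw and shim_2 above 6 N or contact force between jaw and shim_3 above 6 N) and (contact force between stop and shim_0 above 6 N or contact force between stop and shim_1 above 6 N or contact force between stop and shim_2 above 6 N or contact force between stop and shim_3 above 6 N) and contact force between the fingers and jaw above 6 N and value of joint jaw above 0.0108 m and ((x of shim_0 in the frame of clamp_bed between -0.008 and 0.008 m and y of shim_0 in the frame of clamp_bed between -0.03 and 0.06 m and z of shim_0 in the frame of clamp_bed between -0.004 and 0.004 m and angle between shim_0's own z axis and vertical below 0.1 rad) or horizontal distance between shim_0 and clamp_bed above 0.1 m) and ((x of shim_1 in the frame of clamp_bed between -0.008 and 0.008 m and y of shim_1 in the frame of clamp_bed between -0.03 and 0.06 m and z of shim_1 in the frame of clamp_bed between -0.004 and 0.004 m and angle between shim_1's own z axis and vertical below 0.1 rad) or horizontal distance between shim_1 and clamp_bed above 0.1 m) and ((x of shim_2 in the frame of clamp_bed between -0.008 and 0.008 m and y of shim_2 in the frame of clamp_bed between -0.03 and 0.06 m and z of shim_2 in the frame of clamp_bed between -0.004 and 0.004 m and angle between shim_2's own z axis and vertical below 0.1 rad) or horizontal distance between shim_2 and clamp_bed above 0.1 m) and ((x of shim_3 in the frame of clamp_bed between -0.008 and 0.008 m and y of shim_3 in the frame of clamp_bed between -0.03 and 0.06 m and z of shim_3 in the frame of clamp_bed between -0.004 and 0.004 m and angle between shim_3's own z axis and vertical below 0.1 rad) or horizontal distance between shim_3 and clamp_bed above 0.1 m)); the arm keeps its last pose, push and grip.
It fails at once if a bystander is moved by more than 40 mm (distance of any of spacer, bush, tape_roll, hex_key, cup, knob_spare from where it was at the start of the episode above 0.04 m).
It also fails if it takes over 69 s, if anything falls off the work surface, if the arm or the gripper's body presses on something with over 40 N, if the wrist force passes 120 N, or if a joint passes its speed limit or range.

## Working session

There is one attempt and no reset: what is moved stays moved. The work goes in short steps, Python scripts to look and compute and a tool call to move; the robot and the scene stay as the last step left them, time stands still between calls to the robot, and variables do not carry over. Pictures are saved under pics/ and viewed, at most 10 in all, crops included, and the job is handed in when it is done.

```bash
mkdir -p pics
```

Create h.py:
```python
import numpy as np, cv2
from station import arm
def snap(n):
    im,d=arm.camera(n); return im,d
def cloud(n,d):
    ci=arm.camera_info(n);K=np.array(ci["camera_matrix"]);T=np.linalg.inv(np.array(ci["world_to_cam"]))
    v,u=np.mgrid[:480,:640]
    P=np.stack([(u-K[0,2])/K[0,0]*d,(v-K[1,2])/K[1,1]*d,d,np.ones_like(d)],-1)
    return (P@T.T)[...,:3]
```

Run:
```python
from h import *
for n in("top","side"):
    im,d=snap(n); cv2.imwrite(f"pics/{n}0.png",im); np.savez(f"{n}0.npz",im=im,d=d)
    ci=arm.camera_info(n); print(np.round(ci["camera_matrix"],1).tolist(),np.round(np.linalg.inv(ci["world_to_cam"]),3).tolist())
s=arm.get_state();print(s["time"],s["position"],np.round(s["orientation"],3).tolist(),arm.pinch_z)
```

```text
[[475.8, 0.0, 319.4], [0.0, 475.8, 237.7], [0.0, 0.0, 1.0]] [[0.006, -0.998, 0.068, 0.384], [-1.0, -0.006, 0.012, 0.036], [-0.012, -0.069, -0.998, 1.315], [0.0, 0.0, 0.0, 1.0]]
[[442.8, 0.0, 313.5], [0.0, 442.8, 235.4], [0.0, 0.0, 1.0]] [[-0.996, -0.042, 0.073, 0.393], [-0.084, 0.459, -0.884, 1.063], [0.004, -0.887, -0.461, 0.594], [0.0, 0.0, 0.0, 1.0]]
0.1 [0.19148477 0.59434634 0.221535  ] [[-0.952, 0.307, -0.001], [0.307, 0.952, -0.002], [0.0, -0.002, -1.0]] 0.0187
```

View pics/top0.png

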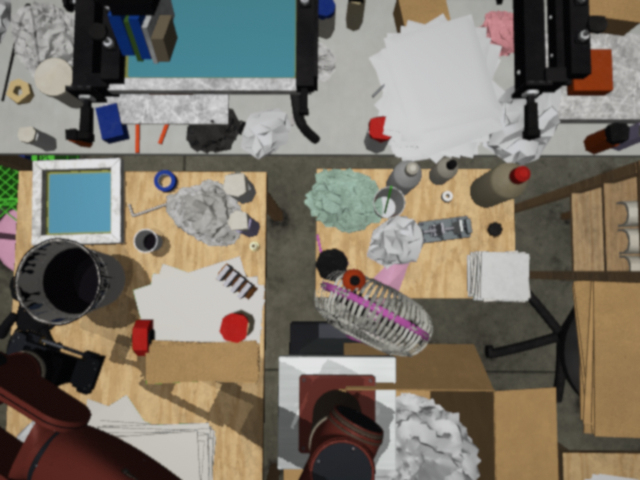

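View pics/side0.png

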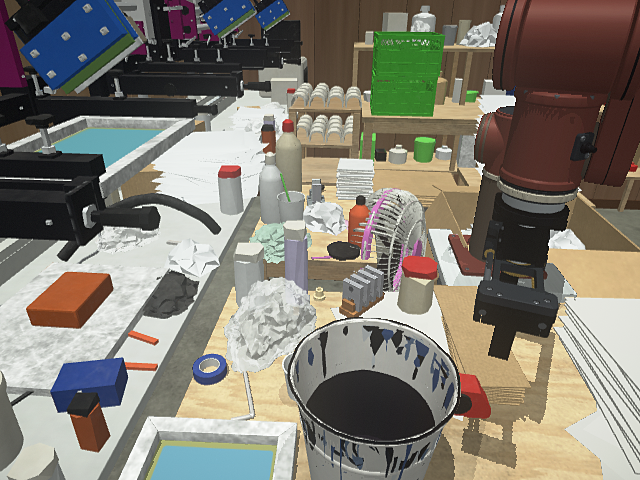

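The top view shows the rack with four shims near pixel (238,280) and the grey clamp near (446,230). In the side view the rack is at (363,290) and the clamp is mostly hidden near (317,190). I'll zoom in on both.

Run:
```python
from h import *
z=np.load("top0.npz");im,d=z["im"],z["d"]
a=cv2.resize(im[205:255,405:485],None,fx=5,fy=5,interpolation=cv2.INTER_NEAREST)
b=cv2.resize(im[255:305,205:285],None,fx=5,fy=5,interpolation=cv2.INTER_NEAREST)
z2=np.load("side0.npz");s=z2["im"]
c=cv2.resize(s[250:330,320:400],None,fx=4,fy=4); e=cv2.resize(s[150:230,290:370],None,fx=4,fy=4)
t=np.hstack([a,b]);u=np.hstack([c,e]);u=np.pad(u,((0,0),(0,160),(0,0)))
cv2.imwrite("pics/crop.png",np.vstack([t,u]))
P=cloud("top",d)
np.set_printoptions(linewidth=250)
print("clamp z mm");print((P[212:250:2,416:480:3,2]*1000).astype(int))
print("rack");print((P[260:302:2,214:264:3,2]*1000).astype(int))
print(P[230,446],P[280,238])
```

```text
clamp z mm
[[   0   -4   -4    0    1    0    0   -2    2   -5   -1   -1   -4   -4   -1    2    0   -2    4   -5    3    0]
 [  -5    0   -3    2   -1    0    0   -2    1   -3    0   -6    0   -5   -2   -4   -2    2   -1    3   -3   -3]
 [   0    3    0    0    0   -5   -3   -1    0   -2    0    3   -2   -3   -4    8    8    8    2   -4    2   -1]
 [  -2   -1   -2   -3    1    1    3   -2   -1   -3    4   11   15   11   16   12   10   30   -3    0   -3    0]
 [   0   -4   -4   -2    1    7    5   12    7   11    8    8    3   10   81   80   22   31   30   -5    3    0]
 [  -1    6   13   12   13   10   10   11   15   11   11    8   15   49   72   84   16   30   35   -5   -4    0]
 [  27   11   15   12   10   10    9   45   77   83   11   10   15   45   68   87   24   34   37    0   -1    0]
 [  29    9   13   12    8   21   19   42   81   85    8    8   19   42   66   84   26   32   32    1    1   -4]
 [  35   34    6   11    7   20 1315   37   72   86   27   25   28   35   67   84   26   28   35    0    0    2]
 [  35   34   31   26   26   26   27   36   63   84    9    9    9   29 
[... 2285 characters left out ...]
   3    8]
 [  14   15   16   11   14   11   91   89   57   48   89   89   54   46   34    4    7]
 [  12   14    9   13   15   14   90   83   47   86   87 1315   45   50   23   11    6]
 [  15   14    7    9   12    9   87   52    5   91   90   43   52   31   11    7    5]
 [  14   18   12    4   12    9   14   13   90   90   77   50   50   20    8   10    8]
 [  15   11   17   10    7    6   14   12   91   90   36   51   32   14 1315    8    9]
 [  17   17   13   18    9   10   11   12   12   69   11   32    4    4   12    6    5]
 [  13   17   12   10   14   13   13   11   14   12   12    9   14    8   10    5    8]]
[ 0.49659881 -0.29553419  0.00974374] [0.35780424 0.25919424 0.09065191]
```

View pics/crop.png

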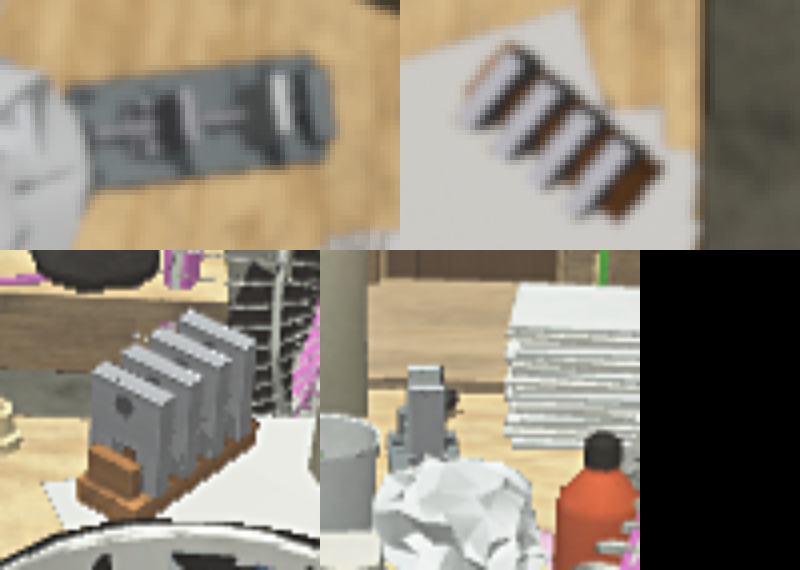

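The crops show four pale shim tops in a diagonal row on the rack. On the clamp, the spring housing is at the right end (about 470,222), so the jaw post is near (461,224) and the stop post near (443,231). Next I'll measure both.

Run:
```python
from h import *
np.set_printoptions(linewidth=200,suppress=True,precision=4)
P={};I={}
for n in("top","side"):
    z=np.load(n+"0.npz");P[n]=cloud(n,z["d"]);I[n]=z["im"]
def ray(n,u,v,h):
    ci=arm.camera_info(n);K=np.array(ci["camera_matrix"]);T=np.linalg.inv(ci["world_to_cam"])
    r=np.stack([(u-K[0,2])/K[0,0],(v-K[1,2])/K[1,1],np.ones(len(u))],-1)@T[:3,:3].T
    return T[:3,3]+r*((h-T[2,3])/r[:,2])[:,None]
print("paper z",np.median(P["top"][296:302,215:235,2]),np.median(P["side"][300:312,385:395],axis=(0,1)))
# rack, depth points of both cameras
for n in P:
    p=P[n].reshape(-1,3);m=(abs(p[:,0]-.36)<.07)&(abs(p[:,1]-.26)<.07)&(p[:,2]>.083)&(p[:,2]<.1)
    q=p[m];r=cv2.minAreaRect(q[:,:2].astype(np.float32)*1000);print(n,m.sum(),np.median(q[:,2]),r)
# colour: bright shim tops in the top view
im=I["top"][255:305,205:285].astype(int);z=P["top"][255:305,205:285,2]
m=(im.min(2)>135)&(z>.08)&(z<.1)
k,l,st,c=cv2.connectedComponentsWithStats(m.astype(np.uint8))
for i in range(1,k):
    if st[i,4]>20:
        v,u=np.nonzero(l==i);X=ray("top",u+205.,v+255.,.0895)[:,:2]*1000
        print("shim px",c[i]+[205,255],st[i,4],cv2.minAreaRect(X.astype(np.float32)))
# clamp uprights
for n in P:
    p=P[n].reshape(-1,3);m=(abs(p[:,0]-.5)<.06)&(abs(p[:,1]+.3)<.1)&(p[:,2]>.078)&(p[:,2]<.1)
    q=p[m]
    if m.sum()<4: continue
    lab=(q[:,1]<-.31)
    for b in(0,1):
        w=q[lab==b]; print(n,"plate",len(w),w.mean(0) if len(w) else "",cv2.minAreaRect(w[:,:2].astype(np.float32)*1000) if len(w)>3 else "")
p=P["top"][205:255,405:485];m=((p[...,2]>.005)&(p[...,2]<.018)).astype(np.uint8)
hm=P["top"][...,2]
# tall things
q=P["top"].reshape(-1,3);qs=P["side"].reshape(-1,3);q=np.vstack([q,qs])
q=q[(q[:,2]>.07)&(q[:,2]<.6)&(q[:,0]>.15)&(q[:,0]<.75)&(abs(q[:,1])<.5)]
gx=np.arange(.15,.75,.04);gy=np.arange(-.48,.5,.04)
H=np.zeros((len(gx),len(gy)),int)
i=((q[:,0]-.15)/.04).astype(int);j=((q[:,1]+.5)/.04).astype(int);j=np.clip(j,0,len(gy)-1)
np.maximum.at(H,(i,j),(q[:,2]*1000).astype(int))
print("cols y from",-.48,"step .04; rows x from .17");print(H)
```

```text
paper z 0.01362933165481972 [0.2911 0.2642 0.0138]
top 361 0.08981251868015838 ((354.16412353515625, 272.9625244140625), (84.22308349609375, 46.30617141723633), 51.6505012512207)
side 528 0.08986601579233933 ((351.9209899902344, 272.3786315917969), (86.58438873291016, 47.578407287597656), 50.8542594909668)
shim px [221.6203 272.8481] 79 ((376.4462890625, 301.904541015625), (11.928630828857422, 44.468814849853516), 53.86391067504883)
shim px [228.72 278.92] 75 ((360.85552978515625, 283.14154052734375), (11.576541900634766, 43.44895935058594), 52.79062271118164)
shim px [235.973  284.6757] 74 ((346.69287109375, 263.988525390625), (11.553001403808594, 43.83555221557617), 52.73823547363281)
shim px [243.1333 290.68  ] 75 ((331.1653747558594, 244.9152374267578), (11.267096519470215, 44.14400100708008), 51.91487121582031)
top plate 40 [ 0.4975 -0.269   0.0845] ((499.09228515625, -286.7228698730469), (29.128902435302734, 48.7773323059082), 7.457566261291504)
top plate 37 [ 0.5023 -0.3148  0.0832] ((502.29473876953125, -315.0820617675781), (28.41010093688965, 8.354137420654297), 9.8481359481
[... 1180 characters left out ...]
  89  82   0  73  71   0   0   0   0   0   0   0 164 195 193  98 100  90  81   0]
 [  0   0   0   0  89  87   0   0 102 103 101   0   0   0   0   0   0 112 193 190 100 103 101  81   0]
 [  0 205 252 193   0   0   0   0 145 170 100   0   0   0   0   0   0   0 145 143  93 105  90  78   0]
 [  0 253 260 200   0 113  92 212 218 161   0   0   0   0   0   0   0   0 144 145   0  86  77   0   0]
 [ 93 191 381 385 205 206 226 230 215 157   0   0   0   0   0   0   0   0 129 126   0   0   0   0   0]
 [120 115 380 382 227 232 233 232 231 210 193   0   0   0 398   0  92  96  83  73  83  83  70   0   0]
 [146 146 408 410 234 235 238 239 235 218 194   0   0 371 407 364 364 363 363 571 580 581 364 363 365]]
```

Run:
```python
from h import *
np.set_printoptions(linewidth=200,suppress=True,precision=4)
z=np.load("top0.npz");im=z["im"];P=cloud("top",z["d"])
ci=arm.camera_info("top");K=np.array(ci["camera_matrix"]);W=np.array(ci["world_to_cam"]);T=np.linalg.inv(W)
def ray(u,v,h):
    r=np.stack([(u-K[0,2])/K[0,0],(v-K[1,2])/K[1,1],np.ones(len(u))],-1)@T[:3,:3].T
    return T[:3,3]+r*((h-T[2,3])/r[:,2])[:,None]
sat=cv2.cvtColor(im,cv2.COLOR_BGR2HSV)[...,1].astype(float)
# bed long edges: subpixel saturation crossings per column
E=[[],[]]
for u in range(428,466):
    s=sat[205:256,u];g=np.diff(s)
    mid=(np.median(s[:6])+np.min(s))/2
    b=np.nonzero(s<mid)[0]
    a,c=b[0],b[-1]
    if c<50: 
        E[0].append((u,205+a-1+(s[a-1]-mid)/(s[a-1]-s[a])));E[1].append((u,205+c+(mid-s[c])/(s[c+1]-s[c])))
L=[]
for e in E:
    e=np.array(e,float);X=ray(e[:,0],e[:,1],.012)[:,:2]
    p=cv2.fitLine(X.astype(np.float32),cv2.DIST_HUBER,0,.001,.001).ravel();L.append(p);print(len(e),p,np.degrees(np.arctan2(p[1],p[0])))
d=L[0][:2]*np.sign(L[0][1])+L[1][:2]*np.sign(L[1][1]);d/=np.linalg.norm(d);yaw=np.degrees(np.arctan2(-d[0],d[1]))
n=np.array([d[1],-d[0]]);o=[L[i][2:]@n for i in(0,1)];print("yaw",yaw,"width",o[0]-o[1],"x mid",np.mean(o))
# profile along clamp y on plane z=.087
xm=np.mean(o)
y=np.arange(-.36,-.24,.001)
for h in(.087,):
  acc=[];zz=[]
  for xx in np.linspace(-.01,.01,9):
    X=(xm+xx)*n+y[:,None]*d
    C=np.c_[X,np.full(len(y),h),np.ones(len(y))]@W.T
    u=C[:,0]/C[:,2]*K[0,0]+K[0,2];v=C[:,1]/C[:,2]*K[1,1]+K[1,2]
    acc.append(cv2.remap(cv2.cvtColor(im,cv2.COLOR_BGR2GRAY),u.astype(np.float32)[:,None],v.astype(np.float32)[:,None],cv2.INTER_LINEAR).ravel())
    zz.append(cv2.remap(P[...,2].astype(np.float32),u.astype(np.float32)[:,None],v.astype(np.float32)[:,None],0).ravel())
  for a,b,c in zip(y,np.mean(acc,0),np.median(zz,0)): print(f"{a*1000:.0f}:{b:.0f}/{c*1000:.0f}",end=" ")
print(n,d)
```

```text
38 [ 0.1314 -0.9913  0.529  -0.2953] -82.45203
38 [ 0.1468 -0.9892  0.471  -0.2998] -81.558395
yaw 7.9947853 width 0.05811158 x mid 0.45373374
-360:88/18 -359:91/17 -358:94/17 -357:98/14 -356:101/14 -355:105/14 -354:108/12 -353:110/12 -352:112/12 -351:114/12 -350:115/10 -349:116/12 -348:116/12 -347:116/13 -346:116/14 -345:116/14 -344:116/13 -343:117/13 -342:117/10 -341:118/10 -340:120/10 -339:123/11 -338:127/10 -337:134/82 -336:140/84 -335:146/84 -334:150/85 -333:149/85 -332:144/85 -331:134/82 -330:119/82 -329:104/79 -328:88/78 -327:75/73 -326:66/67 -325:61/64 -324:58/56 -323:57/55 -322:57/51 -321:58/44 -320:60/43 -319:63/37 -318:67/35 -317:74/29 -316:83/27 -315:92/23 -314:101/25 -313:108/20 -312:113/25 -311:114/27 -310:114/26 -309:111/26 -308:108/26 -307:105/25 -306:104/23 -305:104/23 -304:105/23 -303:107/20 -302:108/18 -301:108/20 -300:107/26 -299:106/22 -298:107/14 -297:108/14 -296:111/13 -295:113/12 -294:116/12 -293:118/13 -292:119/13 -291:121/13 -290:122/13 -289:122/13 -288:122/13 -287:121/10 -286:119/10 -285:116/10 -284:113/12 -283:109/15 -282:106/12 -281:106/28 -280:111/29 -279:120/29 -278:132/35 -277:145/35 -276:157/37 -275:168/37 -274:176/37 -273:182/36 -272:185/38 -271:188/40 -270:189/41 -269:190/41 -268:190/36 -267:190/36 -266:190/36 -265:190/38 -264:190/38 -263:189/36 -262:188/36 -261:186/35 -260:183/37 -259:178/37 -258:174/40 -257:170/40 -256:169/41 -255:170/42 -254:174/46 -253:180/46 -252:186/46 -251:190/46 -250:194/46 -249:196/47 -248:197/46 -247:196/55 -246:195/56 -245:194/56 -244:193/56 -243:192/58 -242:192/55 -241:192/55 [0.9903 0.1391] [-0.1391  0.9903]
```

Run:
```python
from h import *
z=np.load("top0.npz");im=z["im"];P=cloud("top",z["d"])
ci=arm.camera_info("top");K=np.array(ci["camera_matrix"]);W=np.array(ci["world_to_cam"])
n=np.array([.9903,.1391]);d=np.array([-.1391,.9903]);g=cv2.cvtColor(im,cv2.COLOR_BGR2GRAY)
def pix(xc,yc,h):
    X=xc*n+yc[:,None]*d;C=np.c_[X,np.full(len(yc),h),np.ones(len(yc))]@W.T
    return [(C[:,i]/C[:,2]*K[i,i]+K[i,2]).astype(np.float32)[:,None] for i in(0,1)]
def prof(h,y,off,src,c=.4537):
    return np.mean([cv2.remap(src,*pix(c+o,y,h),cv2.INTER_LINEAR).ravel() for o in off],0)
y=np.arange(-.44,-.32,.001);o=np.linspace(-.009,.009,9)
zp=prof(.087,y,o,P[...,2].astype(np.float32))
for a,b,c in zip(y,prof(.087,y,o,g),zp): print(f"{a*1000:.0f}:{b:.0f}/{c*1000:.0f}",end=" ")
print()
S=cv2.cvtColor(im,cv2.COLOR_BGR2HSV)[...,1]
y=np.arange(-.46,-.40,.001)
for a,b in zip(y,prof(.012,y,[-.022,-.018,.018,.022],S)): print(f"{a*1000:.0f}:{b:.0f}",end=" ")
```

```text
-440:159/-3 -439:159/-2 -438:159/-2 -437:159/-2 -436:158/-2 -435:158/-2 -434:157/-2 -433:157/-2 -432:157/-1 -431:158/-2 -430:161/-1 -429:164/-1 -428:167/-1 -427:170/-2 -426:172/-3 -425:173/-2 -424:174/-1 -423:175/-1 -422:175/-1 -421:174/-2 -420:174/-2 -419:174/-2 -418:174/-2 -417:174/-2 -416:175/-2 -415:175/-2 -414:175/-2 -413:174/-1 -412:172/-1 -411:169/-1 -410:163/-0 -409:156/4 -408:147/16 -407:138/28 -406:131/34 -405:126/35 -404:123/35 -403:122/34 -402:123/34 -401:123/34 -400:122/34 -399:119/33 -398:114/33 -397:106/34 -396:96/34 -395:85/32 -394:74/30 -393:66/28 -392:63/26 -391:63/24 -390:67/23 -389:75/22 -388:86/22 -387:101/21 -386:120/27 -385:139/43 -384:159/65 -383:175/81 -382:184/84 -381:187/83 -380:183/83 -379:171/83 -378:153/83 -377:134/80 -376:115/109 -375:97/164 -374:86/220 -373:79/167 -372:75/102 -371:73/60 -370:73/56 -369:73/52 -368:73/48 -367:74/45 -366:74/42 -365:76/39 -364:77/52 -363:79/89 -362:82/127 -361:85/97 -360:88/55 -359:91/19 -358:95/18 -357:98/16 -356:101/16 -355:105/16 -354:107/16 -353:110/16 -352:112/17 -351:114/16 -350:115/16 -349:116/16 -348:117/22 -347:117/88 -346:117/156 -345:117/147 -344:117/87 -343:118/22 -342:118/16 -341:119/15 -340:120/16 -339:123/16 -338:128/26 -337:134/48 -336:141/72 -335:147/84 -334:150/86 -333:150/133 -332:144/193 -331:134/227 -330:119/164 -329:103/103 -328:88/77 -327:75/73 -326:66/68 -325:60/63 -324:57/59 -323:56/54 -322:56/50 -321:57/46 
-460:104 -459:104 -458:103 -457:102 -456:102 -455:101 -454:100 -453:100 -452:100 -451:98 -450:98 -449:98 -448:98 -447:97 -446:96 -445:96 -444:95 -443:95 -442:94 -441:94 -440:94 -439:94 -438:93 -437:94 -436:94 -435:92 -434:92 -433:89 -432:84 -431:79 -430:74 -429:66 -428:59 -427:52 -426:43 -425:34 -424:27 -423:19 -422:12 -421:12 -420:13 -419:14 -418:16 -417:16 -416:17 -415:17 -414:17 -413:17 -412:17 -411:17 -410:16 -409:15 -408:14 -407:14 -406:13 -405:13 -404:13 -403:12 -402:13 -401:13
```

Add to h.py:
```python
from scipy.spatial.transform import Rotation as R
def go(x,y,z,yaw):   # deltas in the present tool frame to TCP target; yaw = heading of tool y
    s=arm.get_state();p=np.array(s["position"]);O=np.array(s["orientation"])
    c,q=np.cos(np.radians(yaw)),np.sin(np.radians(yaw))
    Y=np.array([c,q,0]);Z=np.array([0,0,-1.]);G=np.stack([np.cross(Y,Z),Y,Z],1)
    rv=R.from_matrix(O.T@G).as_rotvec(degrees=True)
    dw=np.array([x,y,z])-p
    print("t",s["time"],"pos",np.round(p,4),"before turn",np.round(O.T@dw,4),"after turn",np.round(G.T@dw,4),"rot",np.round(rv,2),"w",round(s["gripper_width"],3),"F",np.round(s["ft_force"],1),"g",s["grasp_force"])
def C(xc,yc):  # clamp coords (bed origin) to world xy
    n=np.array([.9903,.1391]);d=np.array([-.1391,.9903]);return (.4537+xc)*n+(-.353+yc)*d
```

Run:
```python
from h import *
q=np.vstack([cloud(n,np.load(n+"0.npz")["d"]).reshape(-1,3) for n in("top","side")]);q=q[(q[:,2]>.05)&(q[:,2]<.4)]
def chk(nm,c,yaw,L=.105,B=.045):
    t=np.radians(yaw);Y=np.array([np.cos(t),np.sin(t)]);X=np.array([-Y[1],Y[0]])
    r=q[:,:2]-c;a=r@Y;b=r@X;m=(abs(a)<L)&(abs(b)<B)
    p=np.c_[a,b,q[:,2]][m];p=p[p[:,2]>.092];print(nm,c,"n",len(p));print(np.round(p[np.argsort(-p[:,2])][:6],3).tolist())
u=np.array([.622,.783]);rc=np.array([.3533,.273])
for s in(.036,.012): chk("shim",rc+s*u,-38.5)
chk("place1",C(0,.0085),8);chk("place2",C(0,-.009),8);chk("squeeze",C(0,0.004),-82)
```

```bash
python3 -c "
from h import *
go(.3757,.3012,.15,-38.5)"
```

```text
shim [0.375692 0.301188] n 50
[[0.013, -0.001, 0.095], [-0.005, -0.019, 0.095], [0.002, -0.023, 0.094], [0.01, -0.02, 0.094], [-0.005, 0.001, 0.094], [0.014, -0.026, 0.094]]
shim [0.360764 0.282396] n 72
[[0.013, 0.023, 0.095], [-0.005, 0.005, 0.095], [-0.0, -0.045, 0.095], [-0.018, -0.023, 0.095], [0.002, 0.001, 0.094], [-0.0, -0.025, 0.094]]
place1 [ 0.49721906 -0.27804868] n 0
[]
place2 [ 0.49965331 -0.29537893] n 0
[]
squeeze [ 0.49784501 -0.28250503] n 0
[]
t 0.1 pos [0.1915 0.5943 0.2215] before turn [-0.2653 -0.2224  0.0719] after turn [-0.1147  0.3267  0.0715] rot [-8.0000e-02  9.0000e-02  1.1064e+02] w 0.998 F [-1.1 -0.  -0.8] g 0.0
```

Request:
send_path:
  motion:
    - [[-0.0332,-0.0278,0,0,0,0],[-0.0332,-0.0278,0,0,0,0],[-0.0332,-0.0278,0,0,0,0],[-0.0332,-0.0278,0,0,0,0],[-0.0332,-0.0278,0,0,0,0],[-0.0332,-0.0278,0,0,0,0],[-0.0332,-0.0278,0,0,0,0],[-0.0332,-0.0278,0,0,0,0]]
  aperture: 1.0

```text
time: 0.9
position: [0.3767, 0.3, 0.2223]
orientation: [[-0.952, 0.307, -0.0], [0.307, 0.952, -0.0], [0.0, -0.0, -1.0]]
ft_force: [1.4, 0.9, -0.3]
gripper_width: 1.004
grasp_force: 0.0
```

Request:
send_path:
  motion:
    - [[0,0,0,0,0,8.5],[0,0,0,0,0,8.5],[0,0,0,0,0,8.5],[0,0,0,0,0,8.5],[0,0,0,0,0,8.5],[0,0,0,0,0,8.5],[0,0,0,0,0,8.5],[0,0,0,0,0,8.5],[0,0,0,0,0,8.5],[0,0,0,0,0,8.5]]

```text
time: 1.9
position: [0.376, 0.3015, 0.2221]
orientation: [[0.229, 0.974, -0.001], [0.974, -0.229, -0.0], [-0.001, -0.001, -1.0]]
ft_force: [0.4, -1.1, -0.7]
gripper_width: 1.001
grasp_force: 0.0
```

Request:
send_path:
  motion:
    - [[0,0,0,0,0,8.5],[0,0,0,0,0,8.5],[0,0,0,0,0,8.5],[0,0,0,0,0,0]]

```text
time: 2.3
position: [0.376, 0.3015, 0.2221]
orientation: [[0.622, 0.783, -0.001], [0.783, -0.622, -0.0], [-0.001, -0.0, -1.0]]
ft_force: [0.2, 0.6, -0.6]
gripper_width: 0.999
grasp_force: 0.0
```

```bash
python3 -c "
from h import *
go(.3757,.3012,.057,-38.5)"
```

```text
t 2.3 pos [0.376  0.3015 0.2221] before turn [-0.0003 -0.      0.1651] after turn [-5.000e-04 -1.000e-04  1.651e-01] rot [-0.02  0.04  0.06] w 0.999 F [ 0.2  0.6 -0.6] g 0.0
```

Request:
send_path:
  motion:
    - [[0,0,0.04,0,0,0],[0,0,0.04,0,0,0],[0,0,0.04,0,0,0],[0,0,0.03,0,0,0],[0,0,0.015,0,0,0],[0,0,0,0,0,0]]

```text
time: 2.9
position: [0.3739, 0.3003, 0.0546]
orientation: [[0.618, 0.786, -0.005], [0.786, -0.618, -0.003], [-0.006, -0.002, -1.0]]
ft_force: [-0.7, -0.6, -0.0]
gripper_width: 0.999
grasp_force: 0.0
```

Request:
send_path:
  motion:
    - [[0,0,0,0,0,0],[0,0,0,0,0,0],[0,0,0,0,0,0],[0,0,0,0,0,0],[0,0,0,0,0,0],[0,0,0,0,0,0],[0,0,0,0,0,0],[0,0,0,0,0,0]]
  aperture: 0.0
  grip_force: 30

```text
time: 3.7
position: [0.3767, 0.3018, 0.0579]
orientation: [[0.621, 0.784, 0.001], [0.784, -0.621, 0.0], [0.001, 0.001, -1.0]]
ft_force: [0.1, -1.4, 2.7]
gripper_width: 0.525
grasp_force: 30.0
```

Run:
```python
from h import *
go(.3757,.3012,.057,-38.5)
im,d=snap("side");cv2.imwrite("pics/grip1.png",cv2.resize(im[200:340,280:460],None,fx=3,fy=3))
```

```text
t 3.7 pos [0.3767 0.3018 0.0579] before turn [-0.0011 -0.0004  0.0009] after turn [-0.0011 -0.0004  0.0009] rot [ 0.03 -0.03  0.14] w 0.525 F [ 0.1 -1.4  2.7] g 29.99939031433314
```

View pics/grip1.png

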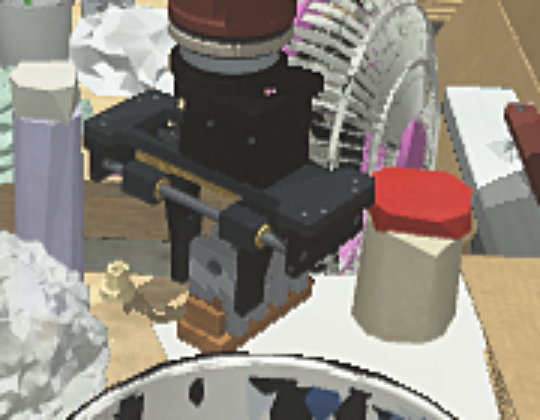

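The side crop shows the fingers closed on the end shim of the rack, and the measured opening is 45.7 mm. Now I'll lift it and carry it across.

Request:
send_path:
  motion:
    - [[0,0,-0.01,0,0,0],[0,0,-0.03,0,0,0],[0,0,-0.04,0,0,0],[0,0,-0.045,0,0,0],[0,0,-0.04,0,0,0],[0,0,0,0,0,0]]

```text
time: 4.35
position: [0.3792, 0.3036, 0.2296]
orientation: [[0.62, 0.784, 0.01], [0.784, -0.621, 0.006], [0.011, 0.004, -1.0]]
ft_force: [0.7, -0.2, -1.0]
gripper_width: 0.523
grasp_force: 30.0
```

Request:
send_path:
  motion:
    - [[0,0,0,0,0,-8],[0,0,0,0,0,-8],[0,0,0,0,0,-8],[0,0,0,0,0,-8],[0,0,0,0,0,-8],[0,0,0,0,0,-6.5],[0,0,0,0,0,0]]

```text
time: 5.05
position: [0.3754, 0.3014, 0.2215]
orientation: [[-0.143, 0.99, -0.002], [0.99, 0.143, -0.001], [-0.001, -0.002, -1.0]]
ft_force: [0.1, 0.7, -0.7]
gripper_width: 0.525
grasp_force: 30.0
```

Run:
```python
from h import *
go(*C(0,.0096),.20,8)
```

```text
t 5.05 pos [0.3754 0.3014 0.2215] before turn [-0.5898  0.038   0.0218] after turn [-0.5896  0.04    0.0215] rot [-0.12  0.04  0.19] w 0.525 F [ 0.1  0.7 -0.7] g 29.997842707671225
```

Request:
send_path:
  motion:
    - [[-0.02,0.001,0,0,0,0.19],[-0.04,0.003,0,0,0,0],[-0.04,0.003,0,0,0,0],[-0.04,0.003,0,0,0,0],[-0.04,0.003,0,0,0,0],[-0.04,0.003,0,0,0,0],[-0.04,0.003,0,0,0,0],[-0.04,0.003,0,0,0,0],[-0.04,0.003,0,0,0,0],[-0.04,0.003,0,0,0,0]]

```text
time: 6.05
position: [0.4562, -0.0722, 0.2221]
orientation: [[-0.135, 0.991, -0.001], [0.991, 0.135, 0.001], [0.001, -0.001, -1.0]]
ft_force: [1.1, 0.3, -1.6]
gripper_width: 0.52
grasp_force: 30.0
```

Request:
send_path:
  motion:
    - [[-0.04,0.003,0,0,0,0],[-0.04,0.003,0,0,0,0],[-0.04,0.003,0,0,0,0],[-0.04,0.003,0,0,0,0],[-0.03,0.002,0,0,0,0],[-0.02,0.001,0,0,0,0],[0,0,0,0,0,0],[0,0,0,0,0,0],[0,0,0,0,0,0]]

```text
time: 6.95
position: [0.5002, -0.2755, 0.2221]
orientation: [[-0.138, 0.99, -0.001], [0.99, 0.138, 0.001], [0.001, -0.001, -1.0]]
ft_force: [0.2, 1.9, -1.7]
gripper_width: 0.526
grasp_force: 30.0
```

Run:
```python
from h import *
go(*C(0,.0096),.12,8)
im,d=snap("top");cv2.imwrite("pics/over1.png",cv2.resize(im[190:290,380:520],None,fx=5,fy=5));np.savez("top1.npz",im=im,d=d)
```

```text
t 6.95 pos [ 0.5002 -0.2755  0.2221] before turn [-0.0011 -0.0032  0.1021] after turn [-0.001  -0.0033  0.1021] rot [-0.04 -0.07 -0.08] w 0.526 F [ 0.2  1.9 -1.7] g 29.999484065920115
```

Request:
send_path:
  motion:
    - [[-0.001,-0.0032,0.02,0,0,0],[0,0,0.04,0,0,0],[0,0,0.04,0,0,0],[0,0,0.03,0,0,0],[0,0,0.01,0,0,0],[0,0,0,0,0,0],[0,0,0,0,0,0]]

```text
time: 7.7
position: [0.4978, -0.2775, 0.0834]
orientation: [[-0.138, 0.99, 0.0], [0.99, 0.138, 0.0], [0.0, 0.0, -1.0]]
ft_force: [0.3, 0.3, -1.2]
gripper_width: 0.523
grasp_force: 30.0
```

Run:
```python
from h import *
go(*C(0,.0096),.042,8)
im,d=snap("side");a=cv2.resize(im[130:240,270:380],None,fx=3.6,fy=3.6)
im,d=snap("top");b=cv2.resize(im[190:270,400:480],None,fx=4.95,fy=4.95);cv2.imwrite("pics/over1.png",np.hstack([a,b]))
```

```text
t 7.7 pos [ 0.4978 -0.2775  0.0834] before turn [ 0.0006 -0.0007  0.0414] after turn [ 0.0006 -0.0007  0.0414] rot [ 0.03 -0.02 -0.04] w 0.523 F [ 0.3  0.3 -1.2] g 29.99955613631755
```

View pics/over1.png

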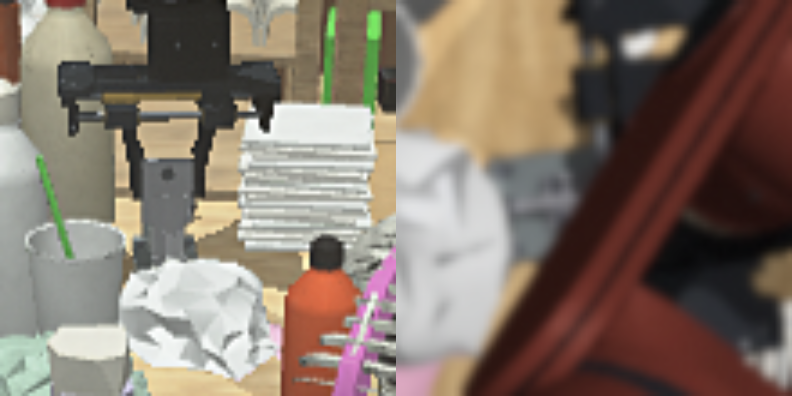

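In the side crop the shim is about centred over the stop plate, at crop column 168. Lowering it onto the bed.

Request:
send_path:
  motion:
    - [[0.0006,-0.0007,0.012,0,0,0],[0,0,0.012,0,0,0],[0,0,0.008,0,0,0],[0,0,0.004,0,0,0],[0,0,0.003,0,0,0],[0,0,0,0,0,0],[0,0,0,0,0,0]]

```text
time: 8.5
position: [0.4967, -0.2775, 0.0435]
orientation: [[-0.138, 0.99, -0.0], [0.99, 0.138, 0.0], [0.0, -0.0, -1.0]]
ft_force: [-0.1, 0.4, -1.8]
gripper_width: 0.524
grasp_force: 30.0
```

Request:
send_path:
  motion:
    - [[0,0,0.001,0,0,0],[0,0,0.001,0,0,0],[0,0,0.001,0,0,0],[0,0,0,0,0,0]]

```text
time: 8.9
position: [0.4966, -0.2775, 0.0404]
orientation: [[-0.138, 0.99, -0.0], [0.99, 0.138, 0.0], [0.0, -0.0, -1.0]]
ft_force: [-0.1, -1.1, -1.7]
gripper_width: 0.522
grasp_force: 30.0
```

```bash
python3 -c "
from h import *
go(*C(0,.0096),.040,8)"
```

```text
t 8.9 pos [ 0.4966 -0.2775  0.0404] before turn [0.0005 0.0005 0.0004] after turn [0.0005 0.0005 0.0004] rot [-0.01 -0.01 -0.05] w 0.522 F [-0.1 -1.1 -1.7] g 29.99959127046168
```

Request:
send_path:
  motion:
    - [[0,0,0.0005,0,0,0],[0,0,0.0005,0,0,0],[0,0,0.0005,0,0,0],[0,0,0,0,0,0]]

```text
time: 9.3
position: [0.4966, -0.2776, 0.0389]
orientation: [[-0.138, 0.99, -0.0], [0.99, 0.138, 0.0], [0.0, -0.0, -1.0]]
ft_force: [-0.3, -0.4, -1.6]
gripper_width: 0.523
grasp_force: 30.0
```

Request:
send_path:
  motion:
    - [[0,0,0,0,0,0],[0,0,0,0,0,0],[0,0,0,0,0,0],[0,0,0,0,0,0],[0,0,0,0,0,0],[0,0,0,0,0,0]]
  aperture: 0.75

```text
time: 9.9
position: [0.4968, -0.2777, 0.0391]
orientation: [[-0.138, 0.99, 0.0], [0.99, 0.138, -0.0], [-0.0, 0.0, -1.0]]
ft_force: [0.6, 0.2, -1.0]
gripper_width: 0.747
grasp_force: 0.0
```

Request:
send_path:
  motion:
    - [[0,0,-0.01,0,0,0],[0,0,-0.03,0,0,0],[0,0,-0.04,0,0,0],[0,0,-0.04,0,0,0],[0,0,-0.04,0,0,0],[0,0,-0.02,0,0,0],[0,0,0,0,0,0]]
  aperture: 1.0

```text
time: 10.6
position: [0.4988, -0.2791, 0.2245]
orientation: [[-0.138, 0.99, 0.007], [0.99, 0.138, -0.005], [-0.006, 0.006, -1.0]]
ft_force: [0.5, -0.6, -0.5]
gripper_width: 0.998
grasp_force: 0.0
```

```bash
python3 -c "
from h import *
go(.3608,.2824,.22,-38.5)"
```

```text
t 10.6 pos [ 0.4988 -0.2791  0.2245] before turn [ 0.5752 -0.059   0.0006] after turn [ 0.3536 -0.4575  0.0045] rot [ 0.48  0.19 46.45] w 0.998 F [ 0.5 -0.6 -0.5] g 0.0
```

Request:
send_path:
  motion:
    - [[0.02,-0.002,0,0,0,0],[0.04,-0.004,0,0,0,0],[0.04,-0.004,0,0,0,0],[0.04,-0.004,0,0,0,0],[0.04,-0.004,0,0,0,0],[0.04,-0.004,0,0,0,0],[0.04,-0.004,0,0,0,0],[0.04,-0.004,0,0,0,0],[0.04,-0.004,0,0,0,0],[0.04,-0.004,0,0,0,0]]

```text
time: 11.6
position: [0.4051, 0.0949, 0.218]
orientation: [[-0.138, 0.99, -0.001], [0.99, 0.138, 0.0], [0.0, -0.001, -1.0]]
ft_force: [0.9, 0.8, -1.2]
gripper_width: 0.999
grasp_force: 0.0
```

Request:
send_path:
  motion:
    - [[0.04,-0.004,0,0,0,0],[0.04,-0.004,0,0,0,0],[0.04,-0.004,0,0,0,0],[0.04,-0.004,0,0,0,0],[0.02,-0.004,0,0,0,0],[0.01,-0.002,0,0,0,8],[0,0,0,0,0,8],[0,0,0,0,0,8],[0,0,0,0,0,8],[0,0,0,0,0,8]]

```text
time: 12.6
position: [0.3577, 0.2783, 0.2177]
orientation: [[0.535, 0.845, -0.002], [0.845, -0.535, -0.001], [-0.002, -0.001, -1.0]]
ft_force: [0.2, 0.4, -0.1]
gripper_width: 1.002
grasp_force: 0.0
```

Request:
send_path:
  motion:
    - [[0,0,0,0,0,6.5],[0,0,0,0,0,0],[0,0,0,0,0,0]]

```text
time: 12.9
position: [0.358, 0.2784, 0.2182]
orientation: [[0.621, 0.784, -0.001], [0.784, -0.621, -0.001], [-0.001, -0.001, -1.0]]
ft_force: [-0.8, 0.4, -0.3]
gripper_width: 1.0
grasp_force: 0.0
```

Run:
```python
from h import *
go(.3608,.2824,.057,-38.5)
im,d=snap("top");np.savez("top2.npz",im=im,d=d)
a=cv2.resize(im[205:255,405:485],None,fx=5,fy=5)
s,_=snap("side");b=cv2.resize(s[150:230,290:370],None,fx=250/80,fy=250/80)
cv2.imwrite("pics/placed1.png",np.hstack([a,b]))
```

```text
t 12.9 pos [0.358  0.2784 0.2182] before turn [ 0.0051 -0.0002  0.1612] after turn [ 0.0049 -0.0003  0.1612] rot [-0.03  0.08  0.12] w 1.0 F [-0.8  0.4 -0.3] g 0.0
```

View pics/placed1.png

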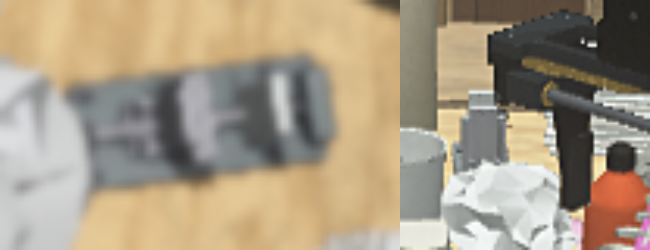

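The top crop shows the shim upright between the posts against the stop, with its pale top at crop (200,120). I'll measure where it stands and grasp the second shim.

Run:
```python
from h import *
z=np.load("top2.npz");im=z["im"];P=cloud("top",z["d"])
ci=arm.camera_info("top");K=np.array(ci["camera_matrix"]);W=np.array(ci["world_to_cam"])
n=np.array([.9903,.1391]);d=np.array([-.1391,.9903]);g=cv2.cvtColor(im,cv2.COLOR_BGR2GRAY)
def prof(xs,ys,h,src):
    X=xs[:,None]*n+ys[:,None]*d;C_=np.c_[X,np.full(len(X),h),np.ones(len(X))]@W.T
    return cv2.remap(src,*[(C_[:,i]/C_[:,2]*K[i,i]+K[i,2]).astype(np.float32)[:,None] for i in(0,1)],cv2.INTER_LINEAR).ravel()
ys=np.arange(-.39,-.32,.001)
p=np.mean([prof(np.full(len(ys),.4537+s*o),ys,.072,g) for o in(.017,.019,.021) for s in(-1,1)],0)
print(" ".join(f"{(a+.353)*1000:.0f}:{b:.0f}" for a,b in zip(ys,p)))
xs=np.arange(.4537-.035,.4537+.036,.001)
p=np.mean([prof(xs,np.full(len(xs),y),.072,P[...,2].astype(np.float32)) for y in(-.348,-.346,-.344)],0)
print(" ".join(f"{(a-.4537)*1000:.0f}:{b*1000:.0f}" for a,b in zip(xs,p)))
```

```text
-37:129 -36:133 -35:135 -34:135 -33:135 -32:130 -31:124 -30:118 -29:109 -28:101 -27:94 -26:90 -25:87 -24:88 -23:90 -22:93 -21:96 -20:99 -19:101 -18:103 -17:105 -16:107 -15:108 -14:109 -13:110 -12:111 -11:113 -10:116 -9:119 -8:123 -7:126 -6:129 -5:131 -4:132 -3:134 -2:134 -1:135 0:136 1:138 2:142 3:146 4:150 5:155 6:159 7:163 8:164 9:166 10:166 11:166 12:165 13:160 14:154 15:146 16:132 17:118 18:106 19:93 20:82 21:76 22:72 23:70 24:70 25:70 26:72 27:74 28:77 29:82 30:87 31:94 32:100
-35:81 -34:306 -33:509 -32:386 -31:180 -30:9 -29:10 -28:11 -27:11 -26:11 -25:11 -24:28 -23:49 -22:67 -21:70 -20:71 -19:73 -18:72 -17:71 -16:66 -15:61 -14:60 -13:60 -12:60 -11:62 -10:64 -9:67 -8:69 -7:71 -6:73 -5:72 -4:70 -3:69 -2:68 -1:69 0:70 1:71 2:70 3:66 4:64 5:64 6:65 7:66 8:67 9:67 10:68 11:70 12:71 13:71 14:71 15:70 16:71 17:71 18:72 19:73 20:73 21:69 22:64 23:58 24:39 25:19 26:7 27:2 28:-2 29:-2 30:0 31:1 32:1 33:1 34:1 35:-0
```

Request:
send_path:
  motion:
    - [[0.005,0,0.04,0,0,0],[0,0,0.04,0,0,0],[0,0,0.04,0,0,0],[0,0,0.03,0,0,0],[0,0,0.011,0,0,0],[0,0,0,0,0,0],[0,0,0,0,0,0]]

```text
time: 13.7
position: [0.3626, 0.2831, 0.0594]
orientation: [[0.623, 0.782, 0.002], [0.782, -0.623, 0.001], [0.002, 0.001, -1.0]]
ft_force: [-0.4, -0.2, -1.1]
gripper_width: 0.996
grasp_force: 0.0
```

Request:
send_path:
  motion:
    - [[0,0,0,0,0,0],[0,0,0,0,0,0],[0,0,0,0,0,0],[0,0,0,0,0,0],[0,0,0,0,0,0],[0,0,0,0,0,0],[0,0,0,0,0,0],[0,0,0,0,0,0]]
  aperture: 0.0
  grip_force: 30

```text
time: 14.5
position: [0.3617, 0.2825, 0.0581]
orientation: [[0.623, 0.782, 0.0], [0.782, -0.623, -0.0], [0.0, 0.0, -1.0]]
ft_force: [0.3, 0.2, 1.4]
gripper_width: 0.523
grasp_force: 30.0
```

```bash
python3 -c "
from h import *
go(.3608,.2824,.057,-38.5)"
```

```text
t 14.5 pos [0.3617 0.2825 0.0581] before turn [-0.0006 -0.0006  0.0011] after turn [-0.0006 -0.0006  0.0011] rot [ 0.01 -0.   -0.05] w 0.523 F [0.3 0.2 1.4] g 29.999700905755162
```

The first shim's top is at z = 72 mm, so it stands on the bed. It is centred over the rod and spans clamp y of about 4 to 16.5 mm. The second shim is gripped, and I'll aim it at clamp y of about -8.5 mm.

Request:
send_path:
  motion:
    - [[0,0,-0.01,0,0,0],[0,0,-0.03,0,0,0],[0,0,-0.04,0,0,0],[0,0,-0.045,0,0,0],[0,0,-0.04,0,0,0],[0,0,0,0,0,0]]

```text
time: 15.1
position: [0.3648, 0.2844, 0.2303]
orientation: [[0.623, 0.782, 0.01], [0.782, -0.623, 0.006], [0.011, 0.005, -1.0]]
ft_force: [0.6, 1.0, -0.4]
gripper_width: 0.523
grasp_force: 30.0
```

Request:
send_path:
  motion:
    - [[0,0,0,0,0,-8],[0,0,0,0,0,-8],[0,0,0,0,0,-8],[0,0,0,0,0,-8],[0,0,0,0,0,-8],[0,0,0,0,0,-6.5],[0,0,0,0,0,0]]

```text
time: 15.8
position: [0.361, 0.2823, 0.2223]
orientation: [[-0.139, 0.99, -0.001], [0.99, 0.139, -0.001], [-0.0, -0.001, -1.0]]
ft_force: [-0.5, -0.3, -0.9]
gripper_width: 0.527
grasp_force: 30.0
```

Run:
```python
from h import *
go(*C(0,-.0085),.20,8)
```

```text
t 15.8 pos [0.361  0.2823 0.2223] before turn [-0.5908  0.0569  0.0225] after turn [-0.5908  0.0569  0.0223] rot [-0.08  0.03  0.  ] w 0.527 F [-0.5 -0.3 -0.9] g 29.99826191458851
```

Request:
send_path:
  motion:
    - [[-0.02,0.001,0,0,0,0],[-0.04,0.004,0,0,0,0],[-0.04,0.004,0,0,0,0],[-0.04,0.004,0,0,0,0],[-0.04,0.004,0,0,0,0],[-0.04,0.004,0,0,0,0],[-0.04,0.004,0,0,0,0],[-0.04,0.004,0,0,0,0],[-0.04,0.004,0,0,0,0],[-0.04,0.004,0,0,0,0]]

```text
time: 16.8
position: [0.4506, -0.0903, 0.2228]
orientation: [[-0.134, 0.991, -0.0], [0.991, 0.134, 0.0], [0.0, -0.0, -1.0]]
ft_force: [-0.3, 0.3, -1.0]
gripper_width: 0.527
grasp_force: 30.0
```

Request:
send_path:
  motion:
    - [[-0.04,0.004,0,0,0,0],[-0.04,0.004,0,0,0,0],[-0.04,0.004,0,0,0,0],[-0.04,0.004,0,0,0,0],[-0.03,0.003,0.02,0,0,0],[-0.02,0.001,0.02,0,0,0],[0,0,0,0,0,0],[0,0,0,0,0,0],[0,0,0,0,0,0]]

```text
time: 17.7
position: [0.4999, -0.2932, 0.1838]
orientation: [[-0.138, 0.99, 0.001], [0.99, 0.138, -0.0], [-0.0, 0.001, -1.0]]
ft_force: [0.3, -0.0, -0.4]
gripper_width: 0.525
grasp_force: 30.0
```

Run:
```python
from h import *
go(*C(0,-.0085),.083,8)
```

```text
t 17.7 pos [ 0.4999 -0.2932  0.1838] before turn [-0.0016 -0.0006  0.1008] after turn [-0.0016 -0.0005  0.1008] rot [ 0.03  0.01 -0.09] w 0.525 F [ 0.3 -0.  -0.4] g 30.000055376440287
```

Request:
send_path:
  motion:
    - [[-0.0016,-0.0005,0.02,0,0,0],[0,0,0.04,0,0,0],[0,0,0.03,0,0,0],[0,0,0.01,0,0,0],[0,0,0,0,0,0],[0,0,0,0,0,0],[0,0,0,0,0,0]]

```text
time: 18.4
position: [0.5009, -0.2965, 0.0857]
orientation: [[-0.138, 0.99, 0.003], [0.99, 0.138, -0.003], [-0.003, 0.003, -1.0]]
ft_force: [1.1, 0.2, -1.7]
gripper_width: 0.525
grasp_force: 30.0
```

Run:
```python
from h import *
go(*C(0,-.0085),.040,8)
```

```text
t 18.4 pos [ 0.5009 -0.2965  0.0857] before turn [ 0.0019 -0.0012  0.0457] after turn [ 0.0018 -0.0011  0.0457] rot [ 0.17  0.17 -0.05] w 0.525 F [ 1.1  0.2 -1.7] g 29.999776678159833
```

Request:
send_path:
  motion:
    - [[0,0,0.005,0,0,0],[0,0,0,0,0,0],[0,0,0,0,0,0],[0,0,0,0,0,0]]

```text
time: 18.8
position: [0.4993, -0.2957, 0.0781]
orientation: [[-0.138, 0.99, 0.0], [0.99, 0.138, -0.0], [-0.0, 0.0, -1.0]]
ft_force: [0.6, 0.4, -1.6]
gripper_width: 0.525
grasp_force: 30.0
```

Run:
```python
from h import *
go(*C(0,-.0085),.040,8)
```

```text
t 18.8 pos [ 0.4993 -0.2957  0.0781] before turn [0.0007 0.0004 0.0381] after turn [0.0007 0.0004 0.0381] rot [ 0.    0.   -0.06] w 0.525 F [ 0.6  0.4 -1.6] g 29.999823016114533
```

Request:
send_path:
  motion:
    - [[0.0007,0.0004,0.012,0,0,0],[0,0,0.012,0,0,0],[0,0,0.008,0,0,0],[0,0,0.004,0,0,0],[0,0,0.002,0,0,0],[0,0,0.001,0,0,0],[0,0,0,0,0,0],[0,0,0,0,0,0]]

```text
time: 19.6
position: [0.4997, -0.295, 0.0392]
orientation: [[-0.138, 0.99, 0.0], [0.99, 0.138, -0.0], [-0.0, 0.0, -1.0]]
ft_force: [-2.6, -1.1, -0.7]
gripper_width: 0.522
grasp_force: 30.0
```

Request:
send_path:
  motion:
    - [[0,0,0,0,0,0],[0,0,0,0,0,0],[0,0,0,0,0,0],[0,0,0,0,0,0],[0,0,0,0,0,0],[0,0,0,0,0,0]]
  aperture: 0.75

```text
time: 20.2
position: [0.4997, -0.2948, 0.0391]
orientation: [[-0.138, 0.99, 0.0], [0.99, 0.138, -0.0], [-0.0, 0.0, -1.0]]
ft_force: [0.7, -0.3, 0.2]
gripper_width: 0.746
grasp_force: 0.0
```

Request:
send_path:
  motion:
    - [[0,0,-0.01,0,0,0],[0,0,-0.03,0,0,0],[0,0,-0.04,0,0,0],[0,0,-0.04,0,0,0],[0,0,-0.03,0,0,0],[0,0,0,0,0,8.5],[0,0,0,0,0,8.5],[0,0,0,0,0,8.5],[0,0,0,0,0,8.5],[0,0,0,0,0,8.5]]
  aperture: 0.83

```text
time: 21.2
position: [0.4997, -0.2949, 0.19]
orientation: [[0.572, 0.82, 0.001], [0.82, -0.572, -0.001], [-0.0, 0.001, -1.0]]
ft_force: [0.3, -0.1, 0.1]
gripper_width: 0.831
grasp_force: 0.0
```

Request:
send_path:
  motion:
    - [[0,0,0,0,0,8.5],[0,0,0,0,0,8.5],[0,0,0,0,0,8.5],[0,0,0,0,0,8.5],[0,0,0,0,0,8.5],[0,0,0,0,0,5],[0,0,0,0,0,0],[0,0,0,0,0,0]]

```text
time: 22.0
position: [0.4997, -0.2949, 0.1896]
orientation: [[0.99, 0.141, 0.0], [0.141, -0.99, -0.0], [0.0, 0.0, -1.0]]
ft_force: [0.3, -0.3, 0.2]
gripper_width: 0.825
grasp_force: 0.0
```

Run:
```python
from h import *
go(*C(0,-.0035),.048,-82)
for n in("top","side"):
    q=cloud(n,np.load(n+"0.npz")["d"]).reshape(-1,3)
    a=q[:,:2]@np.array([.9903,.1391])-.4537;b=q[:,:2]@np.array([-.1391,.9903])+.353
    for lo in(30,35,40,45,50,55,60,65,70):
        m=(abs(a)<.016)&(b>lo/1000)&(b<lo/1000+.005);print(n,lo,m.sum(),round(np.percentile(q[m,2],95),3) if m.sum() else "")
im,d=snap("top");s,_=snap("side");cv2.imwrite("pics/placed2.png",np.hstack([cv2.resize(im[205:255,405:485],None,fx=5,fy=5),cv2.resize(s[150:230,290:370],None,fx=250/80,fy=250/80)]))
```

```text
t 22.0 pos [ 0.4997 -0.2949  0.1896] before turn [-0.0002 -0.0051  0.1416] after turn [-1.000e-04 -5.000e-03  1.416e-01] rot [ 0.03 -0.02  0.09] w 0.825 F [ 0.3 -0.3  0.2] g 0.0
top 30 27 0.03
top 35 25 0.028
top 40 23 0.028
top 45 22 0.029
top 50 18 0.027
top 55 14 0.032
top 60 9 0.038
top 65 21 0.044
top 70 19 0.044
side 30 1 0.026
side 35 1 0.032
side 40 1 0.03
side 45 0 
side 50 0 
side 55 0 
side 60 0 
side 65 0 
side 70 0
```

View pics/placed2.png

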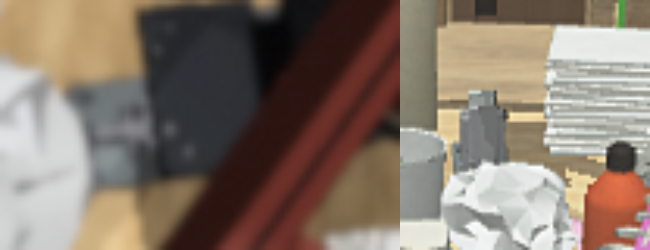

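The hand hides the top view, but the side crop shows the stack standing upright in the clamp with nothing tipped. Next I'll bring the open fingers down around jaw and stop.

Request:
send_path:
  motion:
    - [[0,-0.005,0.02,0,0,0],[0,0,0.04,0,0,0],[0,0,0.03,0,0,0],[0,0,0,0,0,0],[0,0,0.02,0,0,0],[0,0,0.02,0,0,0],[0,0,0.015,0,0,0],[0,0,0,0,0,0],[0,0,0,0,0,0]]

```text
time: 23.0
position: [0.4994, -0.2902, 0.0449]
orientation: [[0.99, 0.138, 0.001], [0.138, -0.99, -0.0], [0.0, 0.0, -1.0]]
ft_force: [-0.4, -0.2, 1.1]
gripper_width: 0.831
grasp_force: 0.0
```

```bash
python3 -c "
from h import *
go(*C(0,.005),.044,-82)"
```

```text
t 23.0 pos [ 0.4994 -0.2902  0.0449] before turn [-0.0005 -0.0088  0.0009] after turn [-0.0004 -0.0088  0.0009] rot [ 0.03 -0.03 -0.04] w 0.831 F [-0.4 -0.2  1.1] g 0.0
```

Request:
send_path:
  motion:
    - [[-0.0004,-0.003,0,0,0,0],[0,-0.003,0,0,0,0],[0,-0.0028,0,0,0,0],[0,0,0,0,0,0],[0,0,0,0,0,0]]
  aperture: 0.7

```text
time: 23.5
position: [0.498, -0.2818, 0.0449]
orientation: [[0.99, 0.138, 0.002], [0.138, -0.99, -0.001], [0.001, 0.002, -1.0]]
ft_force: [1.8, -2.7, 2.7]
gripper_width: 0.706
grasp_force: 1.5
```

Request:
send_path:
  motion:
    - [[0,0,0,0,0,0],[0,0,0,0,0,0],[0,0,0,0,0,0],[0,0,0,0,0,0],[0,0,0,0,0,0]]
  aperture: 0.55
  grip_force: 20

```text
time: 24.0
position: [0.4979, -0.282, 0.0446]
orientation: [[0.99, 0.138, 0.001], [0.138, -0.99, -0.001], [0.001, 0.001, -1.0]]
ft_force: [1.7, -4.2, 4.2]
gripper_width: 0.554
grasp_force: 2.5
```

```bash
python3 -c "
from h import *
go(*C(0,.005),.044,-82)"
```

```text
t 24.0 pos [ 0.4979 -0.282   0.0446] before turn [-0.0001 -0.0005  0.0006] after turn [-0.0001 -0.0005  0.0006] rot [ 0.08 -0.06 -0.06] w 0.554 F [ 1.7 -4.2  4.2] g 2.496515695092967
```

Request:
send_path:
  motion:
    - [[0,0,0,0,0,0],[0,0,0,0,0,0],[0,0,0,0,0,0],[0,0,0,0,0,0],[0,0,0,0,0,0],[0,0,0,0,0,0],[0,0,0,0,0,0],[0,0,0,0,0,0]]
  aperture: 0.0
  grip_force: 40

```text
time: 24.8
position: [0.4984, -0.2854, 0.0445]
orientation: [[0.99, 0.138, 0.003], [0.138, -0.99, -0.007], [0.002, 0.007, -1.0]]
ft_force: [5.3, -19.1, -6.5]
gripper_width: 0.43
grasp_force: 40.0
```

```bash
python3 -c "
from h import *
go(*C(0,.005),.044,-82)"
```

```text
t 24.8 pos [ 0.4984 -0.2854  0.0445] before turn [-0.0002 -0.0039  0.0005] after turn [-0.0001 -0.0039  0.0005] rot [ 0.41 -0.14 -0.09] w 0.43 F [  5.3 -19.1  -6.5] g 40.01250559464097
```

Request:
send_path:
  motion:
    - [[0,0.002,0,0,0,0],[0,0.0015,0,0,0,0],[0,0,0,0,0,0],[0,0,0,0,0,0],[0,0,0,0,0,0],[0,0,0,0,0,0]]

```text
time: 25.4
position: [0.4984, -0.2854, 0.0445]
orientation: [[0.99, 0.138, 0.001], [0.138, -0.99, -0.002], [0.001, 0.002, -1.0]]
ft_force: [1.8, -5.7, 2.6]
gripper_width: 0.431
grasp_force: 40.0
```

Run:
```python
from h import *
go(*C(0,.005),.044,-82)
s,_=snap("side");cv2.imwrite("pics/final.png",cv2.resize(s[150:230,280:380],None,fx=6,fy=6))
```

```text
t 25.4 pos [ 0.4984 -0.2854  0.0445] before turn [-0.0001 -0.0039  0.0005] after turn [-0.0001 -0.0039  0.0005] rot [ 0.11 -0.06 -0.04] w 0.431 F [ 1.8 -5.7  2.6] g 39.97526350314729
```

View pics/final.png

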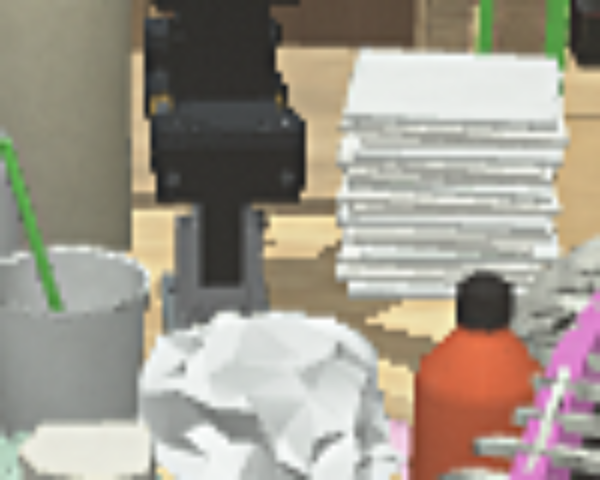

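The side view shows the fingers squeezing jaw and stop, with no shim edge standing up. The opening is 37.5 mm against 38 mm expected for two shims plus the two plates, the grip is 40 N, and the side load is small. Handing in.

```bash
python3 -c "
from station import arm
print(arm.hand_in())"
```

```text
the job is handed in; nothing more can be done
None
```

I put two shims over the rod and handed the job in at about 25 s with the jaw still squeezed on them at 40 N; the opening read 37.5 mm (38 mm expected), I touched no bystanders, and the hand-in returned no verdict.

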